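# Clear the stack and hover its top tier over it

## Robot

A 6-joint arm with a two-finger parallel gripper is mounted at the origin on the work surface. World frame = base frame: x ahead of the robot, y to its left, z up, the work surface at z = 0. Lengths are in m, angles in rad, forces in N, time in s.
With the tool pointing down it reaches from about 0.275 to 0.825 m from the base axis. Payload 4.9 kg.
Tool frame: the origin (TCP) lies between the finger pads; the fingertips stand 14 mm ahead of it and the grasp point (between the pads) lies 5 mm behind it (env.finger_overhang is the distance from the TCP to the fingertips, in m); z points along the fingers, y is the direction in which the jaws open and shut (so a half turn about z gives the same grasp; the last joint's range is limited). The gripper opens to 85 mm and grips with 20 to 120 N. Pads are 22 mm wide; open, the fingers measure 114 mm over their backs; the gripper's body (76 mm by 85 mm) begins 54 mm behind the grasp point. The pads swing forward as they close: fully open they stand 13 mm farther back than shut.
Start: joints at [-1.244, 0.326, -0.193, 1.052, 0, 1.437], TCP at [0.245, -0.493, 0.217] pointing down, gripper open.
Joint ranges: [-2.65, 2.65], [-0.97, 1.79], [-1.3, 1.35], [-1.93, 2.1], [-1.47, 1.37], [-3.14, 3.14]. Speed limits (rad/s): [2.57, 2.57, 3.14, 3.14, 3.14, 3.14].

## Interface

Orientations are given as a unit quaternion [w, x, y, z].
In Python, from cell import env, optics gives the robot as it stands.
- The arm moves only by the tool send_rows, never from a script. Its argument "plan" is a list of rows, each a list of 3 entries, a list of its own where there are three numbers: the closure, from 0 (fully open) to 1 (shut), then the shift along the world's x, y, z in cm, then the turn, a rotation vector about the world's x, y, z in rad. In form: [[jaw, [x, y, z], [wx, wy, wz]], ...]. A call has 1 to 5 rows; each row shifts and turns the commanded pose from where the row before left it; what a row does not reach is not made up. A row lasts 1/8 s, in which the tool goes at most 62.5 mm and 10.7 degrees, less where a joint would pass 70% of its speed; a pose out of reach is approached as far as the arm can. A call with a gripper value outside its range is refused whole. The fingers move at their own pace and stop on an object; the grip force is fixed at half the most. Time passes only in rows, so rows that do not move let the fingers close. It gives the time, the measured TCP pose, the force and the opening at its end, in the units of the state.
- env.observe(): the state, without advancing time (a new reading comes with each control period).
- optics.read_camera(name): name is "side" or "top"; returns (picture, depth): 384x512x3 uint8, red, green, blue; 384x512 float32, m along the optical axis (not along the pixel's ray), 0 where there is no reading.
- optics.calibration(name): a dict with "intrinsics" (3x3 intrinsics, pixels), "D" ([k1, k2, p1, p2, k3] as OpenCV has them; the pictures are not rectified), "cam_to_world" (4x4, takes a point from camera to world coordinates). Camera axes: x right, y down, z forward; pixel columns grow to the right and rows downward; lengths in m; the calibration is good to about 2 mm. A picture is of the moment at which its call begins. calibration takes no time and is no camera call.
- env.job_done(): hands the job in, once; it reports no verdict.
Trained networks look in the newest picture that a camera, given by its name, has taken for a name from the list of things; names that differ only in an ending like _2 or _b are one class to them, and where a whole thing is asked for, a point or a joint stands for the part that bears it (a point fixed in the world has none). Each returns a list of dicts, best first, with "p" (0 to 1); they miss things now and then, are a little off and sometimes report something else, mostly with a low value. They report only what shows in the picture. A call takes as long as a camera call.
- optics.look_for(camera, name): "at" ([row, column] as shares, 0 to 1, of the picture: columns of its width, rows of its height, amid what is visible of it).
- optics.mark_of(camera, name): "at" ([row, column] as shares, 0 to 1, of the picture: columns of its width, rows of its height: a listed point, or the origin of a listed thing).
The state is a dict: "t": time; "qpos": joint angles; "qd": joint speeds; "joint_efforts": joint torques, N m; "tool_pos": TCP position; "eef_rot": TCP orientation; "contact_force": force on the tool from outside, world axes, zero at the start; "moment": the same for the moment, N m; "grip_width": finger opening in m.
Only numpy, scipy, OpenCV 4.12 (cv2) and the standard library are available. Lean on these libraries where they do the work, as an engineer would, in place of code of your own. Each camera call takes 0.05 s, during which the arm holds its last target. There are 200 camera calls.

## Task

First clear the two wood offcuts off the top of the low two-tier storage stack into the open steel bin. Then lift the loose top tier by its handle bar and carry it over whatever stands between, without knocking the toys or the canister about and without bumping the tier on the bin, the canister or the stack. Finish still holding it, at rest and level, centred and lined up over the stack, about 15 mm above its raised deck and not touching it, so that I can check the fit before it goes down.

Things in the scene. Friction and masses are not known exactly. Their poses are not given: they have to be found in the camera images.
- stack: fixed stack of two sage plastic tiers, 160 (x) x 120 (y) mm, 70 mm high, carrying a raised flat deck of 130 x 90 mm, 10 mm thick, so the deck's top is 80 mm above the origin. Origin: centre of the underside on the table; x along the long side, z up. Stands left or right of the middle, offcuts on its deck at the start.
- tier: loose open sage plastic tray, 160 (x) x 120 (y) mm, 0.22 to 0.36 kg, on the table across from the stack. Origin: centre of underside, z up. Rim 50 mm high, walls 5 mm; below its floor a 12 mm deep skirt, 150 x 110 mm inside, meant to go round the deck. Handle: bar along x over the middle, 160 mm long, 14 mm wide, 75 to 93 mm above the origin, on end posts; free below. Half a turn is the same.
- bin: fixed open square bin of steel, 130 x 130 mm outside, 120 mm high, walls 4 mm; origin: centre of the underside, z up. In the middle between stack and tier, nearer or farther than the canister.
- tee_offcut: T-shaped wood offcut, 44 (x) x 25 (y) mm foot, 14 mm high, with a 24 (x) x 25 (y) mm block on its middle, 28 mm high in all; lies foot down on the stack's deck at the start. Origin: centre of the underside; x along its length.
- dowel_offcut: end of a round wooden rod, 28 mm diameter, 28 mm high, standing upright on the stack's deck at the start. Origin: centre of its underside, z along its axis.
- canister: loose stainless steel canister, 68 mm diameter, 140 mm high with its dark twist cap (56 mm diameter), standing in the middle between stack and tier, an obstacle; origin: centre of the underside. Leave it alone.
- solitaire: round beech peg solitaire board, 190 mm diameter, 34 mm high with pegs, at the left edge; origin: centre of the underside. Leave it alone.
- octopus: solid silicone toy octopus, 110 mm across, 62 mm high, at the right, beyond the ring tower; origin: centre of the underside. Leave it alone.
- dish: hexagonal glass dish of coloured wooden triangles, 134 mm across the corners, 32 mm high, at the far left; origin: centre of the underside. Leave it alone.
- car: plain wooden toy car, 90 mm long, 57 mm high, at the far right; origin: centre of the underside between the wheels. Leave it alone.
- ring_tower: wooden stepped ring tower, 76 mm diameter at the foot, 90 mm high, at the right edge; origin: centre of the underside. Leave it alone.

How it is judged:
On the way, in this order (a step that is already met when the one before it is completed fails the run):
1. both wood offcuts lie in the bin (x of tee_offcut in the frame of bin between -0.062 and 0.062 m and y of tee_offcut in the frame of bin between -0.062 and 0.062 m and z of each of tee_offcut, dowel_offcut in the frame of bin below 0.1 m and x of dowel_offcut in the frame of bin between -0.062 and 0.062 m and y of dowel_offcut in the frame of bin between -0.062 and 0.062 m), for 0.2 s.
2. the tier has been lifted clear of the table in the fingers (height (world z) of tier above 0.06 m and contact force between the fingers and tier above 1 N), for 0.2 s.
At the end, for the whole second after the job is handed in: Both offcuts lie in the bin; the tier is held in the fingers at rest (under 20 mm/s), centred over the stack within 10 mm along and across it, its long side parallel to the stack's within 0.1 rad, level within 0.1 rad, its underside 4 to 30 mm above the top of the deck, and not touching the stack (all of step 1 and x of tier in the frame of stack between -0.01 and 0.01 m and y of tier in the frame of stack between -0.01 and 0.01 m and z of tier in the frame of stack between 0.084 and 0.11 m and angle between the x axis of tier and the x axis of stack, either way round below 0.1 rad and angle between tier's own z axis and vertical below 0.1 rad and linear speed of tier below 0.02 m/s and contact force between tier and stack below 0.1 N and contact force between the fingers and tier above 1 N); the arm keeps its last pose, push and grip.
It fails at once if the tier bumps the stack, the bin or the canister (over 1 N) (contact force between tier and stack above 1 N or contact force between tier and bin above 1 N or contact force between tier and canister above 1 N).
It fails at once if the canister or a toy is shoved more than 30 mm or tipped over (distance of any of canister, solitaire, octopus, dish, car, ring_tower from where it was at the start of the episode above 0.03 m or angle between any of canister, solitaire, octopus, dish, car, ring_tower's own z axis and vertical above 0.5 rad).
It also fails if it takes over 69 s, if anything falls off the work surface, if the arm or the gripper's body presses on something with over 40 N, if the wrist force passes 120 N, or if a joint passes its speed limit or range.

## Working session

There is one attempt and no reset: what is moved stays moved. The work goes in short steps, Python scripts to look and compute and a tool call to move; the robot and the scene stay as the last step left them, time stands still between calls to the robot, and variables do not carry over. Pictures are saved under pics/ and viewed, about 8 in all and at most 12, crops included, and the job is handed in when it is done.

Besides the shell and the picture viewer there is one more tool, called after "Request:" as name(argument=value, ...), one argument or row to a line, values as JSON. send_rows: Moves the arm, as the interface text tells. Its arguments: {"type":"object","properties":{"plan":{"type":"array","items":{"type":"array"}}},"required":["plan"]}

```bash
ls; mkdir -p pics; cat > h.py <<'E'
import numpy as np, cv2
from cell import env, optics
def grab(name,fn=None):
    im,d=optics.read_camera(name)
    if fn: cv2.imwrite('pics/'+fn,im[:,:,::-1])
    return im,d
def cloud(name,d):
    c=optics.calibration(name);K=np.array(c["intrinsics"],float);D=np.array(c["D"],float);T=np.array(c["cam_to_world"])
    h,w=d.shape;u,v=np.meshgrid(np.arange(w),np.arange(h))
    p=cv2.undistortPoints(np.stack([u,v],-1).reshape(-1,1,2).astype(float),K,D).reshape(h,w,2)
    P=np.dstack([p[...,0]*d,p[...,1]*d,d])
    W=P@T[:3,:3].T+T[:3,3]
    W[d<=0]=np.nan
    return W
E
python3 - <<'E'
from h import *
s=env.observe();print(s)
for n in("top","side"):
    im,d=grab(n,n+"0.png");W=cloud(n,d);np.save(n+"0.npy",W)
    print(n,np.array(optics.calibration(n)["cam_to_world"]).round(3).tolist())
    for k in "stack tier bin tee_offcut dowel_offcut canister".split():
        for f in("look_for","mark_of"):
            r=getattr(optics,f)(n,k)[:2]
            for q in r:
                a=q["at"];i,j=int(a[0]*384),int(a[1]*512);i=min(max(i,0),383);j=min(max(j,0),511)
                print(k,f,round(q["p"],2),(i,j),W[i,j].round(3))
E
```

```text
pics
{'t': 0.0, 'qpos': array([-1.24423241e+00,  3.26950205e-01, -1.93590198e-01,  1.05198805e+00,
        1.89420078e-05,  1.43658746e+00]), 'qd': array([-2.41299910e-03,  9.35830624e-04,  3.28043480e-05, -2.42683655e-04,
       -5.03299940e-04,  2.12262306e-03]), 'joint_efforts': array([-8.55671169e-04, -4.43399262e+01,  2.62438649e+01,  1.54366036e-02,
        8.35492528e-05, -5.15860506e-06]), 'tool_pos': array([ 0.24436822, -0.49205766,  0.21669601]), 'eef_rot': array([-8.62970906e-04,  9.73577870e-01,  2.28353629e-01, -7.37403016e-05]), 'contact_force': array([-0.76386928,  0.59961584, -0.47451662]), 'moment': array([ 0.0304901 , -0.0063483 , -0.01909977]), 'grip_width': 0.08546206343135918}
top [[-0.008, -0.987, 0.162, 0.313], [-1.0, 0.005, -0.016, 0.02], [0.015, -0.162, -0.987, 1.709], [0.0, 0.0, 0.0, 1.0]]
stack look_for 0.68 (189, 378) [ 0.589 -0.482  0.06 ]
stack look_for 0.56 (205, 192) [0.527 0.237 0.081]
stack mark_of 0.82 (205, 194) [0.527 0.229 0.081]
stack mark_of 0.3 (217, 329) [ 0.485 -0.295  0.016]
tier look_for 0.56 (216, 332) [ 0.488 -0.306  0.02 ]
tier look_for
[... 723 characters left out ...]
.538 0.285 0.083]
stack mark_of 0.67 (263, 244) [0.522 0.298 0.07 ]
stack mark_of 0.41 (244, 232) [0.57  0.26  0.089]
tier look_for 0.67 (153, 305) [ 0.49  -0.305  0.02 ]
tier mark_of 0.76 (154, 303) [ 0.487 -0.252  0.054]
bin look_for 0.75 (200, 288) [0.461 0.071 0.116]
bin mark_of 0.62 (245, 258) [0.498 0.25  0.099]
bin mark_of 0.57 (214, 289) [0.456 0.07  0.058]
tee_offcut look_for 0.66 (243, 259) [0.494 0.25  0.108]
tee_offcut mark_of 0.64 (243, 257) [0.5   0.25  0.106]
tee_offcut mark_of 0.49 (153, 303) [ 0.498 -0.307  0.017]
dowel_offcut mark_of 0.47 (245, 233) [0.569 0.257 0.082]
canister look_for 0.98 (178, 237) [0.644 0.018 0.115]
canister mark_of 0.75 (193, 237) [0.646 0.022 0.053]
```

```bash
python3 - <<'E'
import numpy as np, cv2
a=cv2.imread('pics/top0.png');b=cv2.imread('pics/side0.png')
cv2.imwrite('pics/v1.png',cv2.resize(a[130:290,130:410],None,fx=2.8,fy=2.8,interpolation=cv2.INTER_CUBIC))
cv2.imwrite('pics/v2.png',cv2.resize(b[90:330,130:400],None,fx=2.4,fy=2.4,interpolation=cv2.INTER_CUBIC))
def rect(P,lab):
    P=P.astype(np.float32)
    (c,s,ang)=cv2.minAreaRect(P); print(lab,len(P),'c',np.round(c,4),'s',np.round(s,4),'ang',round(ang,1),'mean',P.mean(0).round(4))
for n in("top","side"):
    W=np.load(n+"0.npy").reshape(-1,3);W=W[~np.isnan(W[:,0])]
    def sel(x0,x1,y0,y1,z0,z1): 
        m=(W[:,0]>x0)&(W[:,0]<x1)&(W[:,1]>y0)&(W[:,1]<y1)&(W[:,2]>z0)&(W[:,2]<z1);return W[m][:,:2]
    print(n)
    rect(sel(.4,.66,.12,.38,.074,.086),'deck')
    rect(sel(.4,.66,.12,.38,.060,.086),'stack')
    T=sel(.4,.66,.12,.38,.098,.125)
    m=np.zeros((300,300),np.uint8);ij=((T-[.4,.12])*1000).astype(int);m[ij[:,0],ij[:,1]]=1
    m=cv2.dilate(m,np.ones((7,7)));k,l=cv2.connectedComponents(m)
    for q in range(1,k):
        t=T[l[ij[:,0],ij[:,1]]==q]
        if len(t)>5: rect(t,'off')
    rect(sel(.35,.65,-.45,-.15,.083,.1),'bar')
    rect(sel(.35,.65,-.45,-.15,.04,.058),'rim')
    rect(sel(.38,.58,-.09,.1,.112,.128),'bin')
    rect(sel(.56,.72,-.09,.1,.132,.15),'can')
    for nm,r in dict(binz=(.38,.58,-.09,.1,.112,.128)).items():pass
E
```

```text
top
deck 625 c [0.5388 0.2447] s [0.1147 0.1533] ang 76.4 mean [0.5391 0.2458]
stack 1154 c [0.5383 0.2459] s [0.1216 0.1612] ang 75.8 mean [0.5368 0.2447]
off 49 c [0.5024 0.2394] s [0.0263 0.0302] ang 87.6 mean [0.5037 0.2391]
off 42 c [0.5787 0.2491] s [0.0264 0.0234] ang 0.6 mean [0.5782 0.2489]
bar 170 c [ 0.4909 -0.3065] s [0.1571 0.0167] ang 4.0 mean [ 0.4887 -0.3062]
rim 205 c [ 0.4915 -0.3064] s [0.1608 0.1229] ang 4.4 mean [ 0.49   -0.3073]
bin 155 c [0.4685 0.0099] s [0.1312 0.1261] ang 6.9 mean [0.4697 0.007 ]
can 169 c [ 0.657  -0.0059] s [0.0523 0.0532] ang 87.9 mean [ 0.6571 -0.0059]
side
deck 960 c [0.5355 0.247 ] s [0.1095 0.1413] ang 79.0 mean [0.5342 0.254 ]
stack 1734 c [0.537 0.246] s [0.1229 0.1624] ang 75.4 mean [0.5313 0.2602]
off 84 c [0.5024 0.2393] s [0.0277 0.0249] ang 88.1 mean [0.5015 0.2418]
off 81 c [0.5763 0.2487] s [0.027  0.0272] ang 67.0 mean [0.5758 0.2516]
bar 167 c [ 0.4883 -0.3063] s [0.16   0.0234] ang 5.7 mean [ 0.4866 -0.3063]
rim 177 c [ 0.4881 -0.3024] s [0.161  0.1134] ang 4.6 mean [ 0.4875 -0.2622]
bin 327 c [0.4665 0.0077] s [0.13  0.138] ang 6.9 mean [0.4679 0.0109]
can 180 c [ 0.6564 -0.0101] s [0.0518 0.056 ] ang 20.5 mean [ 0.6549 -0.0059]
```

View pics/v1.png

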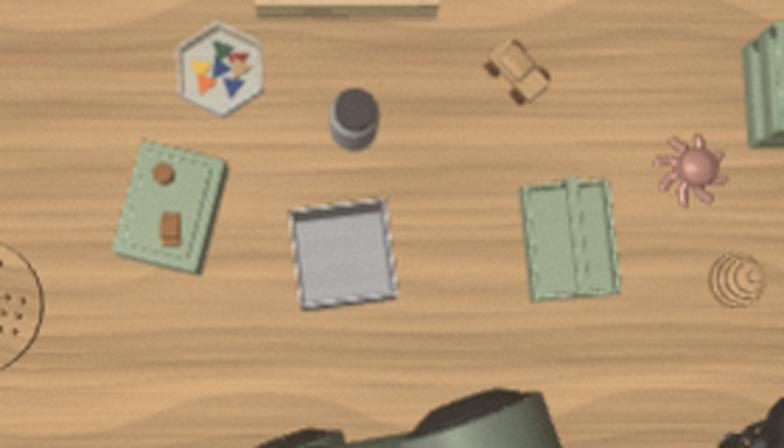

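View pics/v2.png

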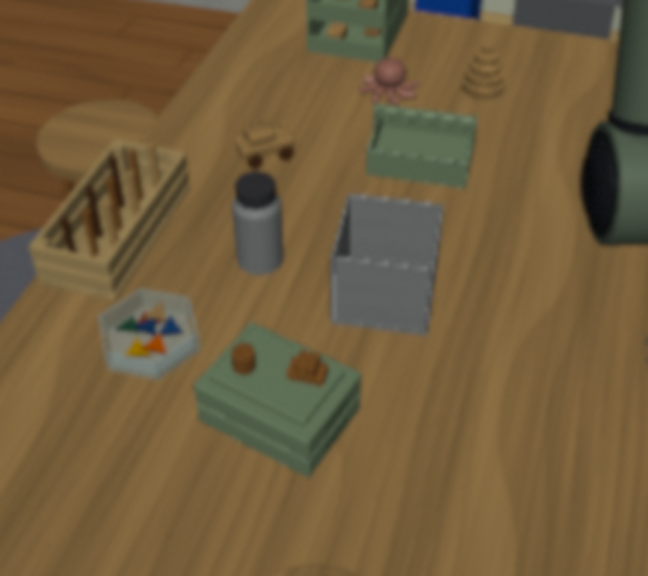

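The top view (v1) shows the stack at (170,205) with the dowel at (163,173) and the tee at (171,228). The bin is at (345,255), the canister at (355,118) and the tier at (570,240). The side view (v2) agrees. Next I need the tee's yaw, from the clouds I already saved.

```bash
python3 - <<'E'
import numpy as np, cv2
for n in("top","side"):
    W=np.load(n+"0.npy").reshape(-1,3);W=W[~np.isnan(W[:,0])]
    m=(abs(W[:,0]-.502)<.035)&(abs(W[:,1]-.239)<.035)
    for z0,z1 in((.087,.12),(.087,.1),(.1,.12)):
        P=W[m&(W[:,2]>z0)&(W[:,2]<z1)].astype(np.float32)
        c=P[:,:2].mean(0);C=np.cov((P[:,:2]-c).T);e,v=np.linalg.eigh(C)
        print(n,z0,len(P),cv2.minAreaRect(P[:,:2].copy()),'pca',np.degrees(np.arctan2(v[1,1],v[0,1])).round(1),np.sqrt(e).round(4),np.median(P[:,2]))
    m=(abs(W[:,0]-.54)<.015)&(abs(W[:,1]-.245)<.03);print('deckz',np.median(W[m,2]))
    m=(abs(W[:,0]-.49)<.05)&(abs(W[:,1]+.306)<.004)&(W[:,2]>.07);print('barz',np.median(W[m,2]))
    print('max z',np.percentile(W[(abs(W[:,0]-.577)<.01)&(abs(W[:,1]-.249)<.01),2],80))
E
```

```text
top 0.087 84 ((0.5028175711631775, 0.23654058575630188), (0.04327259957790375, 0.0324457548558712), 10.842419624328613) pca -176.6 [0.0082 0.012 ] 0.10120489
top 0.087 39 ((0.5036211013793945, 0.23564407229423523), (0.04283740743994713, 0.032703448086977005), 7.798298358917236) pca -178.7 [0.0083 0.0161] 0.09303484
top 0.1 45 ((0.4998917281627655, 0.2392350137233734), (0.02595239132642746, 0.026068169623613358), 1.3107073307037354) pca 83.3 [0.0068 0.008 ] 0.10626551
deckz 0.07792123546691343
barz 0.09076755406247217
max z 0.1101828894149639
side 0.087 169 ((0.5023056864738464, 0.23887322843074799), (0.04414215683937073, 0.028136540204286575), 1.240339994430542) pca -175.0 [0.0081 0.0121] 0.097634345
side 0.087 93 ((0.5021925568580627, 0.23911519348621368), (0.04401971772313118, 0.02668856270611286), 2.256983995437622) pca -173.4 [0.008 0.015] 0.09444002
side 0.1 76 ((0.5024339556694031, 0.23929420113563538), (0.02766904979944229, 0.024897534400224686), 88.09053039550781) pca 104.8 [0.007 0.008] 0.10832785
deckz 0.08098408332702689
barz 0.08648933576747386
max z 0.11003977403680994
```

Request:
send_rows(
  plan=[
    [0, [2, 5.6, 0], [0, 0, -0.08]],
    [0, [2, 5.6, 0], [0, 0, -0.08]],
    [0, [2, 5.6, 0], [0, 0, -0.08]],
    [0, [2, 5.6, 0], [0, 0, -0.08]],
    [0, [2, 5.6, 0], [0, 0, -0.08]],
  ],
)

```text
t: 1.92
tool_pos: [0.3451, -0.211, 0.2178]
eef_rot: [0.0, 1.0, 0.029, 0.0]
contact_force: [0.8, -0.4, 0.8]
grip_width: 0.0853
```

Request:
send_rows(
  plan=[
    [0, [2, 5.6, 0], [0, 0, 0]],
    [0, [2, 5.6, 0], [0, 0, 0]],
    [0, [2, 5.6, 0], [0, 0, 0]],
    [0, [2, 5.6, 0], [0, 0, 0]],
    [0, [2, 5.6, 0], [0, 0, 0]],
  ],
)

```text
t: 2.55
tool_pos: [0.4452, 0.0693, 0.2178]
eef_rot: [0.0, 1.0, 0.03, 0.001]
contact_force: [0.5, 0.0, 1.6]
grip_width: 0.0855
```

Request:
send_rows(
  plan=[
    [0, [2, 5.6, 0], [0, 0, 0]],
    [0, [2, 5.6, 0], [0, 0, 0]],
    [0, [1.8, 5.6, 0], [0, 0, 0]],
    [0, [0, 0, 0], [0, 0, 0]],
    [0, [0, 0, 0], [0, 0, 0]],
  ],
)

```text
t: 3.18
tool_pos: [0.5099, 0.1704, 0.2172]
eef_rot: [-0.026, 0.997, 0.077, -0.003]
contact_force: [-0.3, -0.1, 0.6]
grip_width: 0.0852
```

```bash
python3 - <<'E'
from h import *
s=env.observe()
for k in s:print(k,np.round(s[k],3))
E
```

```text
t 3.175
qpos [ 0.154  0.301 -0.231  1.042  0.052  3.141]
qd [-0.011 -0.015 -0.012  0.     0.002  0.001]
joint_efforts [  0.383 -42.411  26.552  -0.085   0.192  -0.   ]
tool_pos [0.51  0.17  0.217]
eef_rot [-0.026  0.997  0.077 -0.003]
contact_force [-0.342 -0.056  0.562]
moment [-0.021 -0.019  0.003]
grip_width 0.085
```

Request:
send_rows(
  plan=[
    [0, [0, 0, 0], [0, 0, 0.18]],
    [0, [0, 1, 0], [0, 0, 0.18]],
    [0, [0, 1, 0], [0, 0, 0.18]],
    [0, [0, 1, 0], [0, 0, 0.18]],
    [0, [0, 1, 0], [0, 0, 0.18]],
  ],
)

```text
t: 3.8
tool_pos: [0.5099, 0.2099, 0.2178]
eef_rot: [-0.022, 0.863, 0.505, -0.014]
contact_force: [0.6, -0.7, -1.3]
grip_width: 0.0853
```

Request:
send_rows(
  plan=[
    [0, [0, 1, 0], [0, 0, 0.18]],
    [0, [0, 1, 0], [0, 0, 0.18]],
    [0, [0, 1, 0], [0, 0, 0.18]],
    [0, [0, 0, 0], [0, 0, 0.18]],
    [0, [0, 0, 0], [0, 0, 0.18]],
  ],
)

```text
t: 4.42
tool_pos: [0.51, 0.2398, 0.2178]
eef_rot: [-0.014, 0.557, 0.83, -0.022]
contact_force: [0.0, 0.5, 0.6]
grip_width: 0.0854
```

Request:
send_rows(
  plan=[
    [0, [0, 0, 0], [0, 0, 0.18]],
    [0, [0, 0, 0], [0, 0, 0.18]],
    [0, [0, 0, 0], [0, 0, 0.18]],
    [0, [0, 0, 0], [0, 0, 0.18]],
    [0, [0, 0, 0], [0, 0, 0.18]],
  ],
)

```text
t: 5.05
tool_pos: [0.51, 0.2396, 0.2178]
eef_rot: [-0.003, 0.141, 0.99, -0.026]
contact_force: [-0.2, 0.0, -0.2]
grip_width: 0.0854
```

```bash
cat >> h.py <<'E'
from scipy.spatial.transform import Rotation as R
def pose():
    s=env.observe();w,x,y,z=s["eef_rot"];r=R.from_quat([x,y,z,w]);M=r.as_matrix()
    yaw=np.degrees(np.arctan2(M[1,0],M[0,0]))
    zt=M[:,2];tilt=np.cross(zt,[0,0,-1])
    print('t',round(s["t"],2),'pos',s["tool_pos"].round(4),'yaw x',yaw.round(2),'level-fix rotvec',tilt.round(3),'q',s["qpos"].round(2),'F',s["contact_force"].round(1),'w',round(s["grip_width"],4))
    return s
E
python3 -c "from h import *;pose()"
```

```text
t 5.05 pos [0.51   0.2396 0.2178] yaw x 163.84 level-fix rotvec [ 0.051 -0.014  0.   ] q [ 0.33  0.38 -0.12  1.11 -0.04  0.62] F [-0.2  0.  -0.2] w 0.0854
```

Request:
send_rows(
  plan=[
    [0, [-0.4, 0, 0], [0.051, -0.014, 0]],
    [0, [-0.4, 0, 0], [0, 0, 0.17]],
    [0, [0, 0, -3], [0, 0, 0.17]],
    [0, [0, 0, -3], [0, 0, 0]],
    [0, [0, 0, 0], [0, 0, 0]],
  ],
)

```text
t: 5.68
tool_pos: [0.5002, 0.2392, 0.1558]
eef_rot: [-0.002, -0.026, 1.0, -0.001]
contact_force: [-0.2, 0.1, -0.1]
grip_width: 0.0853
```

```bash
python3 - <<'E'
from h import *
print(env.finger_overhang);pose()
E
```

```text
0.014
t 5.67 pos [0.5002 0.2392 0.1558] yaw x -177.01 level-fix rotvec [ 0.002 -0.005  0.   ] q [ 0.31  0.39 -0.27  0.92 -0.    0.26] F [-0.2  0.1 -0.1] w 0.0853
```

Request:
send_rows(
  plan=[
    [0, [0.2, 0, -3], [0, 0, 0]],
    [0, [0, 0, -2.7], [0, 0, 0]],
    [1, [0, 0, 0], [0, 0, 0]],
    [1, [0, 0, 0], [0, 0, 0]],
    [1, [0, 0, 0], [0, 0, 0]],
  ],
)

```text
t: 6.3
tool_pos: [0.5057, 0.2411, 0.1023]
eef_rot: [0.001, -0.027, 1.0, 0.0]
contact_force: [0.2, 0.2, 0.0]
grip_width: 0.0322
```

Request:
send_rows(
  plan=[
    [1, [0, 0, 0], [0, 0, 0]],
    [1, [0, 0, 0], [0, 0, 0]],
    [1, [0, 0, 0], [0, 0, 0]],
  ],
)

```text
t: 6.68
tool_pos: [0.5045, 0.2408, 0.1007]
eef_rot: [0.0, -0.027, 1.0, 0.0]
contact_force: [0.8, 0.5, 0.2]
grip_width: 0.0
```

Opening 0 means the fingers closed on nothing. I'll lift and look.

Request:
send_rows(
  plan=[
    [1, [0, 0, 3], [0, 0, 0]],
    [0, [0, 0, 5], [0, 0, 0]],
    [0, [-4, -5, 2], [0, 0, 0]],
    [0, [-4, -4, 0], [0, 0, 0]],
    [0, [-4, -4, 0], [0, 0, 0]],
  ],
)

```text
t: 7.3
tool_pos: [0.3862, 0.1132, 0.1994]
eef_rot: [0.0, -0.027, 1.0, -0.0]
contact_force: [0.2, -1.2, -0.6]
grip_width: 0.072
```

```bash
cat > off.py <<'E'
from h import *
import sys
tag=sys.argv[1];pose()
for n in("side","top"):
    im,d=grab(n,n+tag+".png");W=cloud(n,d);np.save(n+tag+".npy",W)
    for k in("tee_offcut","dowel_offcut"):
        for q in optics.look_for(n,k)[:2]:
            i,j=int(q["at"][0]*384),int(q["at"][1]*512);print(n,k,round(q["p"],2),(i,j),W[i,j].round(3))
    w=W.reshape(-1,3);w=w[~np.isnan(w[:,0])]
    T=w[(abs(w[:,0]-.54)<.11)&(abs(w[:,1]-.245)<.09)&(w[:,2]>.087)&(w[:,2]<.125)]
    m=np.zeros((300,300),np.uint8);ij=((T[:,:2]-[.4,.12])*1000).astype(int);m[ij[:,0],ij[:,1]]=1
    k,l=cv2.connectedComponents(cv2.dilate(m,np.ones((7,7))))
    for q in range(1,k):
        t=T[l[ij[:,0],ij[:,1]]==q].astype(np.float32)
        if len(t)>8: print(n,len(t),cv2.minAreaRect(t[:,:2].copy()),t[:,2].max())
b=cv2.imread(f'pics/side{tag}.png');cv2.imwrite(f'pics/v{tag}.png',cv2.resize(b[180:320,180:340],None,fx=4,fy=4,interpolation=cv2.INTER_CUBIC))
E
python3 off.py 1
```

```text
t 7.3 pos [0.3862 0.1132 0.1994] yaw x -176.9 level-fix rotvec [0.    0.001 0.   ] q [ 0.1   0.07 -0.57  0.93 -0.    0.05] F [ 0.2 -1.2 -0.6] w 0.072
side dowel_offcut 0.64 (239, 234) [0.565 0.255 0.106]
side 170 ((0.5014849901199341, 0.23870283365249634), (0.028453966602683067, 0.044368475675582886), 89.59446716308594) 0.11260221
side 112 ((0.5767321586608887, 0.25006312131881714), (0.02691485919058323, 0.026706257835030556), 47.28092575073242) 0.11214425
top 79 ((0.5025041103363037, 0.2393772304058075), (0.028051838278770447, 0.049105241894721985), 79.29024505615234) 0.1145886
top 48 ((0.5782366991043091, 0.24879524111747742), (0.025467798113822937, 0.02668090909719467), 67.88600158691406) 0.115718536
```

View pics/v1.png

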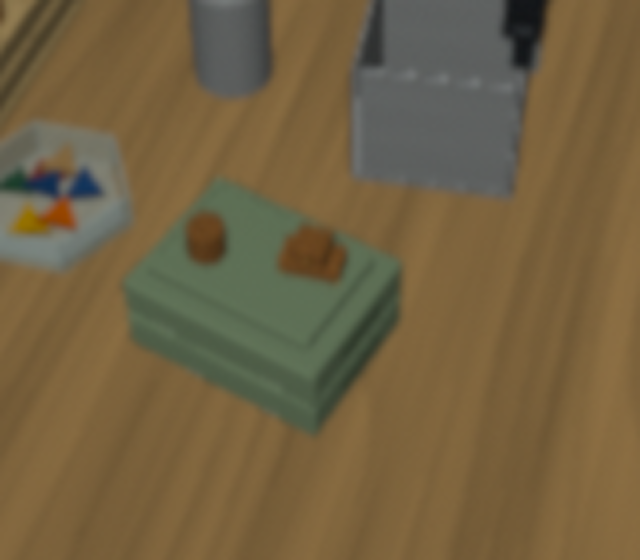

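The tee at (315,255) and the dowel at (205,237) haven't moved. That means the fingers weren't where I assumed, so I'll find the gripper in the cloud.

```bash
python3 - <<'E'
import numpy as np,cv2
for n in("side","top"):
    W=np.load(n+"1.npy").reshape(-1,3);W=W[~np.isnan(W[:,0])]
    for z0,z1 in((.14,.16),(.16,.175),(.175,.19),(.19,.21),(.21,.23),(.23,.25),(.25,.28),(.28,.31),(.31,.35)):
        P=W[(abs(W[:,0]-.386)<.12)&(abs(W[:,1]-.113)<.12)&(W[:,2]>z0)&(W[:,2]<z1)]
        if len(P): print(n,z0,z1,len(P),'x',P[:,0].min().round(3),P[:,0].max().round(3),'y',P[:,1].min().round(3),P[:,1].max().round(3))
b=cv2.imread('pics/side1.png');cv2.imwrite('pics/v3.png',cv2.resize(b[100:270,250:420],None,fx=3.5,fy=3.5,interpolation=cv2.INTER_CUBIC))
E
```

```text
side 0.21 0.23 9 x 0.374 0.394 y 0.15 0.156
side 0.23 0.25 44 x 0.372 0.393 y 0.147 0.163
side 0.25 0.28 64 x 0.37 0.395 y 0.141 0.18
side 0.28 0.31 132 x 0.365 0.401 y 0.095 0.182
side 0.31 0.35 278 x 0.348 0.418 y 0.101 0.182
top 0.25 0.28 13 x 0.378 0.402 y 0.038 0.068
top 0.28 0.31 18 x 0.371 0.4 y 0.041 0.073
top 0.31 0.35 47 x 0.376 0.401 y 0.044 0.066
```

View pics/v3.png

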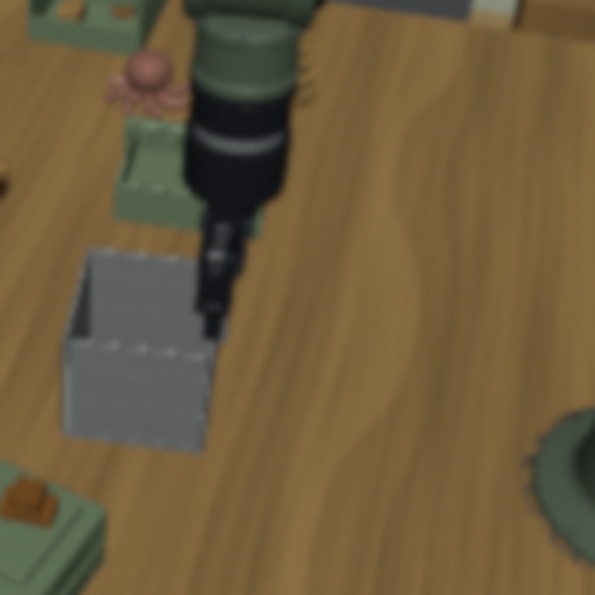

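The picture shows the gripper over the bin's near edge, fingertip around (212,335). The cloud puts the fingers higher than the reported TCP implies. I'll check this with the arm still, above the tee.

Request:
send_rows(
  plan=[
    [0, [4, 4, 0], [0, 0, 0]],
    [1, [4, 4, 0], [0, 0, 0]],
    [1, [3.8, 4.8, -3], [0, 0, 0]],
    [1, [0, 0, 0], [0, 0, 0]],
    [1, [0, 0, 0], [0, 0, 0]],
  ],
)

```text
t: 8.22
tool_pos: [0.5018, 0.2387, 0.1707]
eef_rot: [-0.001, -0.027, 1.0, -0.0]
contact_force: [0.2, 0.1, -0.2]
grip_width: 0.0126
```

Request:
send_rows(
  plan=[
    [1, [0, 0, 0], [0, 0, 0]],
    [1, [0, 0, 0], [0, 0, 0]],
    [1, [0, 0, 0], [0, 0, 0]],
    [1, [0, 0, 0], [0, 0, 0]],
    [1, [0, 0, 0], [0, 0, 0]],
  ],
)

```text
t: 8.85
tool_pos: [0.5021, 0.2381, 0.1719]
eef_rot: [0.0, -0.027, 1.0, 0.0]
contact_force: [-0.7, -0.6, 0.3]
grip_width: -0.0002
```

```bash
python3 - <<'E'
from h import *
s=pose();p=s["tool_pos"]
for n in("side","top"):
    im,d=grab(n,n+"2.png");W=cloud(n,d);np.save(n+"2.npy",W)
    dark=im.max(2)<70
    W=W[dark&(d>0)]
    for z in np.arange(.1,.26,.01):
        P=W[(abs(W[:,0]-p[0])<.08)&(abs(W[:,1]-p[1])<.08)&(W[:,2]>z)&(W[:,2]<z+.01)]
        if len(P): print(n,z.round(2),len(P),'x',P[:,0].min().round(3),P[:,0].max().round(3),'y',P[:,1].min().round(3),P[:,1].max().round(3))
c=optics.calibration("side");T=np.linalg.inv(c["cam_to_world"])
pts=np.array([p,p-[0,0,.014]]);uv,_=cv2.projectPoints(pts,cv2.Rodrigues(T[:3,:3])[0],T[:3,3],np.array(c["intrinsics"]),np.array(c["D"]));print(uv.reshape(-1,2).round(1))
b=cv2.imread('pics/side2.png');o=cv2.resize(b[180:300,200:330],None,fx=5,fy=5,interpolation=cv2.INTER_CUBIC)
for u,v in uv.reshape(-1,2): cv2.drawMarker(o,(int((u-200)*5),int((v-180)*5)),(0,0,255),0,12,1)
cv2.imwrite('pics/v4.png',o)
E
```

```text
t 8.85 pos [0.5021 0.2381 0.1719] yaw x -176.95 level-fix rotvec [-0.  0.  0.] q [ 0.31  0.37 -0.25  0.95  0.    0.26] F [-0.7 -0.6  0.3] w -0.0002
side 0.19 9 x 0.494 0.504 y 0.245 0.249
side 0.2 15 x 0.494 0.511 y 0.245 0.251
side 0.21 12 x 0.49 0.507 y 0.24 0.25
side 0.22 4 x 0.489 0.504 y 0.23 0.244
side 0.23 15 x 0.487 0.507 y 0.233 0.268
side 0.24 17 x 0.488 0.508 y 0.25 0.279
side 0.25 32 x 0.484 0.506 y 0.228 0.286
top 0.24 5 x 0.492 0.495 y 0.208 0.215
top 0.25 2 x 0.494 0.498 y 0.204 0.204
[[257.3 223.2]
 [257.4 226.8]]
```

View pics/v4.png

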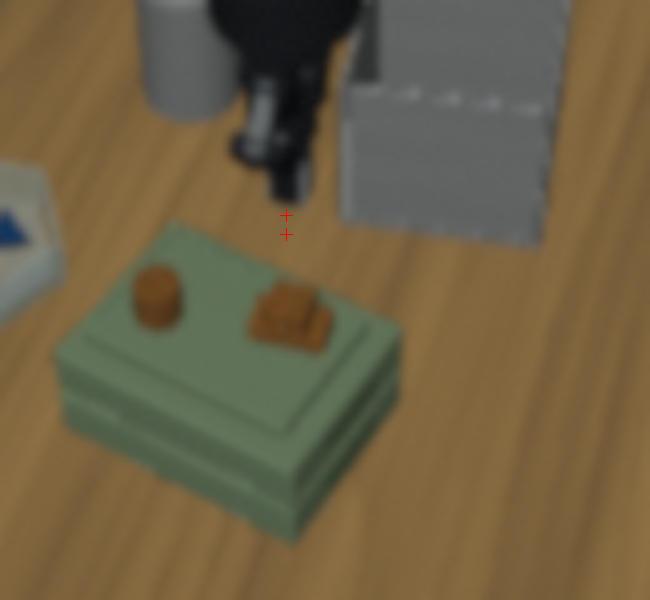

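The fingertips (290,203) sit about 6 px above the predicted marker (286,234). That puts the real tips about 24 mm higher than reported, which matches closing just above the tee. So true tip z ≈ reported TCP z + 10 mm, and I'll go lower.

Request:
send_rows(
  plan=[
    [0, [0, 0, 0], [0, 0, 0]],
    [0, [0, 0, 0], [0, 0, 0]],
    [0, [0, 0, 0], [0, 0, 0]],
    [0, [0, 0.1, -2], [0, 0, 0]],
    [0, [0, 0, -2], [0, 0, 0]],
  ],
)

```text
t: 9.57
tool_pos: [0.5024, 0.2394, 0.1315]
eef_rot: [0.0, -0.027, 1.0, 0.0]
contact_force: [0.2, 0.1, 0.8]
grip_width: 0.0854
```

Request:
send_rows(
  plan=[
    [0, [0, 0, -2], [0, 0, 0]],
    [0, [0, 0, -2], [0, 0, 0]],
    [0, [0, 0, -1], [0, 0, 0]],
    [0, [0, 0, -0.5], [0, 0, 0]],
    [0, [0, 0, 0], [0, 0, 0]],
  ],
)

```text
t: 10.2
tool_pos: [0.5022, 0.2392, 0.0768]
eef_rot: [0.0, -0.027, 1.0, 0.0]
contact_force: [0.2, 0.2, 0.6]
grip_width: 0.0853
```

Request:
send_rows(
  plan=[
    [1, [0, 0, 0], [0, 0, 0]],
    [1, [0, 0, 0], [0, 0, 0]],
    [1, [0, 0, 0], [0, 0, 0]],
    [1, [0, 0, 0], [0, 0, 0]],
    [1, [0, 0, 0], [0, 0, 0]],
  ],
)

```text
t: 10.82
tool_pos: [0.5026, 0.2393, 0.0772]
eef_rot: [0.0, -0.027, 1.0, 0.0]
contact_force: [0.1, 0.4, 4.4]
grip_width: 0.0238
```

Request:
send_rows(
  plan=[
    [1, [0, 0, 4], [0, 0, 0]],
    [1, [0, 0, 4], [0, 0, 0]],
    [1, [-0.8, -5.5, 1], [0, 0, 0]],
    [1, [-0.9, -6, 0], [0, 0, 0]],
    [1, [-0.9, -6, 0], [0, 0, 0]],
  ],
)

```text
t: 11.45
tool_pos: [0.4756, 0.0627, 0.1667]
eef_rot: [0.0, -0.027, 1.0, -0.0]
contact_force: [0.7, -0.5, -0.2]
grip_width: 0.0234
```

Request:
send_rows(
  plan=[
    [1, [-0.9, -5.5, 0], [0, 0, 0]],
    [1, [0, 0, 0], [0, 0, 0]],
    [1, [0, 0, -4], [0, 0, 0]],
    [1, [0, 0, -4], [0, 0, 0]],
    [1, [0, 0, -2], [0, 0, 0]],
  ],
)

```text
t: 12.08
tool_pos: [0.4657, 0.0104, 0.0646]
eef_rot: [-0.002, -0.027, 1.0, 0.0]
contact_force: [-0.0, -1.0, 0.3]
grip_width: 0.0237
```

Request:
send_rows(
  plan=[
    [1, [0, 0, 0], [0, 0, 0]],
    [0.45, [0, 0, 0], [0, 0, 0]],
    [0.45, [0, 0, 0], [0, 0, 0]],
    [0.45, [0, 0, 0], [0, 0, 0]],
    [0.45, [0, 0, 0], [0, 0, 0]],
  ],
)

```text
t: 12.7
tool_pos: [0.4674, 0.0091, 0.0671]
eef_rot: [0.0, -0.027, 1.0, -0.0]
contact_force: [0.1, -0.2, -0.6]
grip_width: 0.0469
```

Request:
send_rows(
  plan=[
    [0.45, [0, 0, 5], [0, 0, 0]],
    [0.45, [0, 0, 5], [0, 0, 0]],
    [0, [2.2, 5, 0], [0, 0, 0]],
    [0, [2.2, 5, 0], [0, 0, 0]],
    [0, [2.2, 5, 0], [0, 0, 0]],
  ],
)

```text
t: 13.32
tool_pos: [0.5339, 0.1605, 0.1672]
eef_rot: [0.001, -0.026, 1.0, -0.0]
contact_force: [0.6, -0.7, -0.6]
grip_width: 0.0849
```

Request:
send_rows(
  plan=[
    [0, [2.2, 5, 0], [0, 0, 0]],
    [0, [2.2, 4, 0], [0, 0, 0]],
    [0, [0, 0, -3], [0, 0, 0]],
    [0, [0, 0, -3], [0, 0, 0]],
    [0, [0, 0, 0], [0, 0, 0]],
  ],
)

```text
t: 13.95
tool_pos: [0.5748, 0.2486, 0.1042]
eef_rot: [-0.003, -0.027, 1.0, -0.001]
contact_force: [-0.6, -0.8, -0.0]
grip_width: 0.0852
```

Request:
send_rows(
  plan=[
    [0, [0, 0, -2], [0, 0, 0]],
    [0, [0, 0, -0.9], [0, 0, 0]],
    [0, [0, 0, 0], [0, 0, 0]],
    [1, [0, 0, 0], [0, 0, 0]],
    [1, [0, 0, 0], [0, 0, 0]],
  ],
)

```text
t: 14.58
tool_pos: [0.5776, 0.2494, 0.0785]
eef_rot: [0.001, -0.027, 1.0, 0.0]
contact_force: [-0.4, -0.7, -0.1]
grip_width: 0.0518
```

Request:
send_rows(
  plan=[
    [1, [0, 0, 0], [0, 0, 0]],
    [1, [0, 0, 0], [0, 0, 0]],
    [1, [0, 0, 0], [0, 0, 0]],
  ],
)

```text
t: 14.95
tool_pos: [0.5776, 0.2494, 0.0784]
eef_rot: [0.001, -0.027, 1.0, 0.0]
contact_force: [-0.2, -0.6, 6.0]
grip_width: 0.0256
```

Request:
send_rows(
  plan=[
    [1, [0, 0, 4], [0, 0, 0]],
    [1, [0, 0, 4.8], [0, 0, 0]],
    [1, [-2.2, -4.8, 0], [0, 0, 0]],
    [1, [-2.2, -4.8, 0], [0, 0, 0]],
    [1, [-2.2, -4.8, 0], [0, 0, 0]],
  ],
)

```text
t: 15.58
tool_pos: [0.51, 0.104, 0.1654]
eef_rot: [-0.0, -0.027, 1.0, -0.0]
contact_force: [0.3, -0.6, 0.5]
grip_width: 0.0256
```

Request:
send_rows(
  plan=[
    [1, [-2.2, -4.8, 0], [0, 0, 0]],
    [1, [-2.2, -4.8, 0], [0, 0, 0]],
    [1, [0, 0, 0], [0, 0, 0]],
    [1, [0, 0, -5], [0, 0, 0]],
    [1, [0, 0, -4], [0, 0, 0]],
  ],
)

```text
t: 16.2
tool_pos: [0.4676, 0.0097, 0.0746]
eef_rot: [0.001, -0.027, 1.0, 0.0]
contact_force: [-0.0, 0.4, -0.5]
grip_width: 0.0255
```

Request:
send_rows(
  plan=[
    [1, [0, 0, 0], [0, 0, 0]],
    [0.45, [0, 0, 0], [0, 0, 0]],
    [0.45, [0, 0, 0], [0, 0, 0]],
    [0.45, [0, 0, 0], [0, 0, 0]],
    [0.45, [0, 0, 0], [0, 0, 0]],
  ],
)

```text
t: 16.82
tool_pos: [0.4676, 0.0091, 0.0763]
eef_rot: [0.001, -0.027, 1.0, -0.0]
contact_force: [-0.5, 0.2, 0.6]
grip_width: 0.0469
```

Request:
send_rows(
  plan=[
    [0.45, [0, 0, 5], [0, 0, 0]],
    [0.45, [0, 0, 5], [0, 0, 0]],
    [0, [0, -5.3, 0], [0, 0, 0]],
    [0, [0, -5.3, 0], [0, 0, 0]],
    [0, [0, -5.3, 0], [0, 0, 0]],
  ],
)

```text
t: 17.45
tool_pos: [0.4672, -0.1513, 0.1763]
eef_rot: [0.001, -0.027, 1.0, -0.0]
contact_force: [0.7, -1.5, 0.4]
grip_width: 0.0853
```

Request:
send_rows(
  plan=[
    [0, [0.5, -5.2, 0], [0, 0, 0]],
    [0, [0.5, -5.2, 0], [0, 0, 0]],
    [0, [0.5, -5.2, 0], [0, 0, 0.02]],
    [0, [0, 0, 0], [0, 0, 0]],
    [0, [0, 0, 0], [0, 0, 0]],
  ],
)

```text
t: 18.08
tool_pos: [0.4816, -0.3053, 0.1754]
eef_rot: [-0.0, -0.036, 0.999, 0.001]
contact_force: [-0.1, -0.1, -0.5]
grip_width: 0.0856
```

```bash
python3 - <<'E'
from h import *
s=pose();p=s["tool_pos"]
for n in("side","top"):
    im,d=grab(n,n+"3.png");W=cloud(n,d);np.save(n+"3.npy",W)
    for k in("tee_offcut","dowel_offcut","bin","tier"):
        for q in optics.look_for(n,k)[:2]:
            i,j=int(q["at"][0]*384),int(q["at"][1]*512);print(n,k,round(q["p"],2),(i,j),W[i,j].round(3))
    w=W.reshape(-1,3);w=w[~np.isnan(w[:,0])]
    for lab,(x0,x1,y0,y1,z0,z1) in dict(tiprim=(.38,.6,-.42,-.19,.04,.056),bar=(.38,.6,-.42,-.19,.08,.1),stack=(.4,.66,.12,.38,.06,.09),inbin=(.42,.52,-.035,.055,.006,.07)).items():
        m=(w[:,0]>x0)&(w[:,0]<x1)&(w[:,1]>y0)&(w[:,1]<y1)&(w[:,2]>z0)&(w[:,2]<z1)
        if m.sum()>5: print(n,lab,m.sum(),cv2.minAreaRect(w[m][:,:2].astype(np.float32)),w[m].mean(0).round(3))
a=cv2.imread('pics/top3.png')[175:260,140:370];b=cv2.imread('pics/side3.png')[90:300,190:390]
cv2.imwrite('pics/v5.png',np.vstack([cv2.resize(a,(640,236),interpolation=cv2.INTER_CUBIC),cv2.resize(b,(640,360)[:1]+(360,),interpolation=cv2.INTER_CUBIC)]))
E
```

```text
t 18.07 pos [ 0.4816 -0.3053  0.1754] yaw x -175.82 level-fix rotvec [-0.001 -0.001 -0.   ] q [-0.69  0.39 -0.2   0.97  0.   -0.77] F [-0.1 -0.1 -0.5] w 0.0856
side bin 0.7 (198, 287) [0.481 0.002 0.059]
side tier 0.87 (151, 306) [ 0.489 -0.32   0.019]
side tiprim 170 ((0.48778098821640015, -0.30041104555130005), (0.16414470970630646, 0.10901182889938354), 6.808451175689697) [ 0.488 -0.262  0.048]
side bar 198 ((0.48825594782829285, -0.3082539439201355), (0.15984685719013214, 0.02208988554775715), 4.3208513259887695) [ 0.485 -0.306  0.089]
side stack 2023 ((0.5366653800010681, 0.24554777145385742), (0.12412850558757782, 0.164228156208992), 75.1437759399414) [0.532 0.256 0.076]
side inbin 12 ((0.4710276424884796, 0.00035325344651937485), (0.01948571763932705, 0.0070902639999985695), 4.746248245239258) [0.471 0.001 0.061]
top dowel_offcut 0.51 (220, 249) [0.472 0.021 0.055]
top bin 0.61 (217, 253) [0.487 0.005 0.016]
top bin 0.22 (208, 321) [ 0.521 -0.264  0.019]
top tier 0.7 (208, 321) [ 0.521 -0.264  0.019]
top tiprim 102 ((0.4944489300251007, -0.3054409623146057), (0.15473021566867828, 0.12075106054544449), 4.316292762756348) [ 0.519 -0.27   0.048]
top bar 60 ((0.52468341588974, -0.30414581298828125), (0.09192133694887161, 0.01715577393770218), 5.6197404861450195) [ 0.543 -0.301  0.09 ]
top stack 1306 ((0.5379072427749634, 0.24620655179023743), (0.1219286099076271, 0.1609039306640625), 75.67498779296875) [0.537 0.245 0.075]
top inbin 190 ((0.47034952044487, 0.009355627000331879), (0.08711778372526169, 0.09912953525781631), 89.5257568359375) [0.473 0.006 0.021]
```

View pics/v5.png

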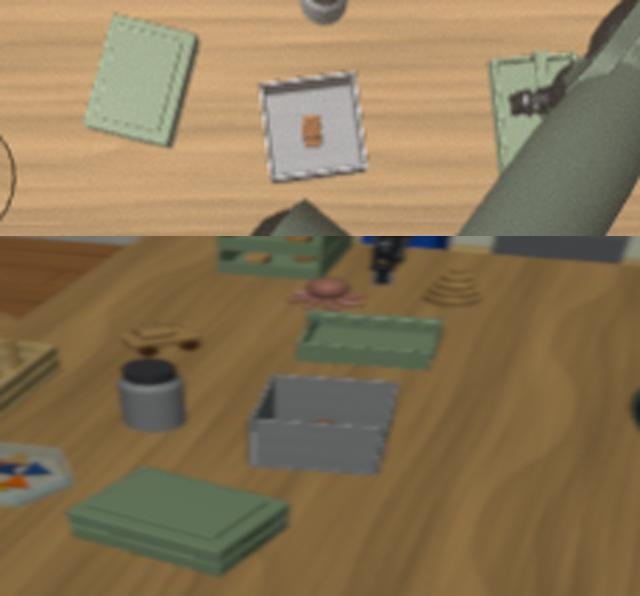

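Both offcuts are in the bin: orange at (312,130) in the upper half, with the dowel probably standing on the tee. The stack's deck is clear. Next is the handle.

Request:
send_rows(
  plan=[
    [0, [0.8, -0.1, 0], [0, 0, 0]],
    [0, [0, 0, -3], [0, 0, 0]],
    [0, [0, 0, -3], [0, 0, 0]],
    [0, [0, 0, -2], [0, 0, 0]],
    [0, [0, 0, 0], [0, 0, 0]],
  ],
)

```text
t: 19.2
tool_pos: [0.4894, -0.306, 0.0941]
eef_rot: [-0.001, -0.037, 0.999, 0.001]
contact_force: [-0.0, -0.4, 1.1]
grip_width: 0.0853
```

Request:
send_rows(
  plan=[
    [0, [0, 0, -2], [0, 0, 0]],
    [0, [0, 0, -1], [0, 0, 0]],
    [0, [0, 0, -0.8], [0, 0, 0]],
    [0, [0, 0, 0], [0, 0, 0]],
    [0.6, [0, 0, 0], [0, 0, 0]],
  ],
)

```text
t: 19.82
tool_pos: [0.4904, -0.3071, 0.0582]
eef_rot: [0.0, -0.037, 0.999, -0.0]
contact_force: [-1.2, 0.3, -0.1]
grip_width: 0.0699
```

Request:
send_rows(
  plan=[
    [1, [0, 0, 0], [0, 0, 0]],
    [1, [0, 0, 0], [0, 0, 0]],
    [1, [0, 0, 0], [0, 0, 0]],
    [1, [0, 0, 0], [0, 0, 0]],
    [1, [0, 0, 0], [0, 0, 0]],
  ],
)

```text
t: 20.45
tool_pos: [0.4903, -0.3072, 0.0578]
eef_rot: [0.0, -0.037, 0.999, -0.0]
contact_force: [0.6, -2.0, -0.3]
grip_width: 0.013
```

Request:
send_rows(
  plan=[
    [1, [0, 0, 0.5], [0, 0, 0]],
    [1, [0, 0, 1], [0, 0, 0]],
    [1, [0, 0, 2], [0, 0, 0]],
    [1, [0, 0, 3], [0, 0, 0]],
    [1, [0, 0, 3], [0, 0, 0]],
  ],
)

```text
t: 21.08
tool_pos: [0.4898, -0.3064, 0.1538]
eef_rot: [-0.0, -0.037, 0.999, 0.0]
contact_force: [0.7, -0.7, -2.5]
grip_width: 0.0127
```

Request:
send_rows(
  plan=[
    [1, [0, 0, 3], [0, 0, 0]],
    [1, [0, 0, 3], [0, 0, 0]],
    [1, [0, 0, 3], [0, 0, 0]],
    [1, [0, 0, 1.5], [0, 0, 0]],
    [1, [0, 0, 0], [0, 0, 0]],
  ],
)

```text
t: 21.7
tool_pos: [0.4905, -0.307, 0.2586]
eef_rot: [0.001, -0.037, 0.999, -0.001]
contact_force: [-0.7, -0.5, -3.5]
grip_width: 0.0128
```

```bash
cat > tier.py <<'E'
from h import *
import sys
tag=sys.argv[1];s=pose();p=s["tool_pos"]
for n in("side","top"):
    im,d=grab(n,n+tag+".png");W=cloud(n,d);np.save(n+tag+".npy",W)
    g=im.astype(int);green=(g[...,1]>g[...,0]+4)&(g[...,1]>g[...,2]+4)
    w=W[green&(d>0)]
    w=w[(abs(w[:,0]-p[0])<.13)&(abs(w[:,1]-p[1])<.13)]
    print(n,'zhist',[(round(z,3),int(((w[:,2]>z)&(w[:,2]<z+.01)).sum())) for z in np.arange(.05,.32,.01)])
E
python3 tier.py 4
```

```text
t 21.7 pos [ 0.4905 -0.307   0.2586] yaw x -175.78 level-fix rotvec [0.001 0.001 0.   ] q [-0.69  0.36 -0.04  1.17  0.   -0.76] F [-0.7 -0.5 -3.5] w 0.0128
side zhist [(np.float64(0.05), 0), (np.float64(0.06), 0), (np.float64(0.07), 0), (np.float64(0.08), 0), (np.float64(0.09), 0), (np.float64(0.1), 0), (np.float64(0.11), 0), (np.float64(0.12), 0), (np.float64(0.13), 0), (np.float64(0.14), 0), (np.float64(0.15), 0), (np.float64(0.16), 0), (np.float64(0.17), 0), (np.float64(0.18), 0), (np.float64(0.19), 0), (np.float64(0.2), 41), (np.float64(0.21), 386), (np.float64(0.22), 276), (np.float64(0.23), 223), (np.float64(0.24), 185), (np.float64(0.25), 69), (np.float64(0.26), 8), (np.float64(0.27), 43), (np.float64(0.28), 110), (np.float64(0.29), 121), (np.float64(0.3), 0), (np.float64(0.31), 0)]
top zhist [(np.float64(0.05), 0), (np.float64(0.06), 0), (np.float64(0.07), 0), (np.float64(0.08), 0), (np.float64(0.09), 0), (np.float64(0.1), 0), (np.float64(0.11), 0), (np.float64(0.12), 0), (np.float64(0.13), 0), (np.float64(0.14), 0), (np.float64(0.15), 0), (np.float64(0.16), 0), (np.float64(0.17), 0), (np.float64(0.18), 0), (np.float64(0.19), 0), (np.float64(0.2), 13), (np.float64(0.21), 312), (np.float64(0.22), 38), (np.float64(0.23), 34), (np.float64(0.24), 65), (np.float64(0.25), 21), (np.float64(0.26), 0), (np.float64(0.27), 2), (np.float64(0.28), 25), (np.float64(0.29), 28), (np.float64(0.3), 0), (np.float64(0.31), 0)]
```

Request:
send_rows(
  plan=[
    [1, [0.2, 1.5, 0], [0, 0, 0]],
    [1, [0.3, 3, 0], [0, 0, -0.03]],
    [1, [0.4, 4, 0], [0, 0, -0.03]],
    [1, [0.4, 4, 0], [0, 0, -0.03]],
    [1, [0.4, 4, 0], [0, 0, -0.03]],
  ],
)

```text
t: 22.42
tool_pos: [0.5064, -0.1393, 0.2567]
eef_rot: [-0.001, 0.024, 1.0, 0.001]
contact_force: [0.6, 0.6, -2.3]
grip_width: 0.0129
```

Request:
send_rows(
  plan=[
    [1, [0.4, 4.5, 0], [0, 0, -0.03]],
    [1, [0.4, 4.5, 0], [0, 0, -0.03]],
    [1, [0.4, 4.5, 0], [0, 0, -0.03]],
    [1, [0.4, 4.5, 0], [0, 0, -0.03]],
    [1, [0.4, 4.5, 0], [0, 0, -0.03]],
  ],
)

```text
t: 23.05
tool_pos: [0.5259, 0.0855, 0.2568]
eef_rot: [-0.001, 0.098, 0.995, 0.0]
contact_force: [0.2, 0.2, -2.8]
grip_width: 0.0127
```

Request:
send_rows(
  plan=[
    [1, [0.4, 4.5, 0], [0, 0, -0.03]],
    [1, [0.3, 4, 0], [0, 0, -0.03]],
    [1, [0.2, 3.5, 0], [0, 0, 0]],
    [1, [0.1, 2.5, 0], [0, 0, 0]],
    [1, [0.1, 1.7, 0], [0, 0, 0]],
  ],
)

```text
t: 23.68
tool_pos: [0.5368, 0.2469, 0.2566]
eef_rot: [-0.001, 0.127, 0.992, -0.0]
contact_force: [0.9, -0.6, -2.9]
grip_width: 0.0126
```

Request:
send_rows(
  plan=[
    [1, [0, 0, 0], [0, 0, 0]],
    [1, [0, 0, 0], [0, 0, 0]],
    [1, [0, 0, 0], [0, 0, 0]],
  ],
)

```text
t: 24.05
tool_pos: [0.5381, 0.2443, 0.2577]
eef_rot: [-0.0, 0.129, 0.992, -0.0]
contact_force: [0.6, -0.8, -2.1]
grip_width: 0.0125
```

```bash
cat >> tier.py <<'E'
    # tier: rim band = underside+.042...052 ; underside estimated from tool z
    u=p[2]-.058
    for lab,z0,z1 in(("rim",u+.04,u+.056),("bar",u+.08,u+.1),("all",u+.0,u+.056),("stacklo",.055,.09)):
        q=w[(w[:,2]>z0)&(w[:,2]<z1)]
        if len(q)>10: print(n,lab,len(q),np.round(np.hstack(cv2.minAreaRect(q[:,:2].astype(np.float32))),4),'z',np.percentile(q[:,2],[5,50,95]).round(3))
b=cv2.imread(f'pics/side{tag}.png');cv2.imwrite(f'pics/v{tag}.png',cv2.resize(b[150:330,160:350],None,fx=3.2,fy=3.2,interpolation=cv2.INTER_CUBIC))
E
python3 tier.py 5 | grep -v zhist; python3 - <<'E'
import numpy as np
E
```

```text
t 24.05 pos [0.5381 0.2443 0.2577] yaw x 165.23 level-fix rotvec [ 0. -0.  0.] q [ 0.3   0.38 -0.01  1.18 -0.    0.56] F [ 0.6 -0.8 -2.1] w 0.0125
side rim 584 [ 0.5368  0.2433  0.1232  0.1598 75.1634] z [0.24  0.248 0.253]
side bar 339 [5.36400e-01 2.43700e-01 3.78000e-02 1.57900e-01 8.21868e+01] z [0.281 0.292 0.296]
side all 2481 [ 0.5368  0.2431  0.1235  0.1604 74.9001] z [0.209 0.22  0.251]
side stacklo 1866 [ 0.5365  0.2495  0.1186  0.1601 76.65  ] z [0.061 0.079 0.083]
top rim 83 [ 0.5427  0.1954  0.1813  0.0788 13.8051] z [0.243 0.25  0.254]
top bar 41 [5.97400e-01 2.27700e-01 1.39000e-02 3.31000e-02 7.86138e+01] z [0.285 0.292 0.296]
top all 538 [ 0.5339  0.2308  0.0965  0.1581 76.2323] z [0.211 0.218 0.251]
top stacklo 171 [5.22400e-01 1.95700e-01 2.77000e-02 1.54600e-01 6.97182e+01] z [0.062 0.069 0.076]
```

View pics/v5.png

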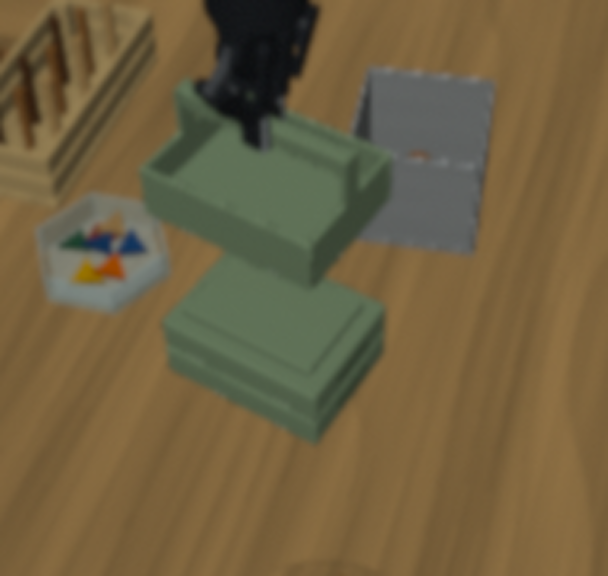

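The picture shows the tier held level above the stack and lined up with it. It is about 2.5 mm short in y, so I'll correct that and lower 10.5 cm gently.

Request:
send_rows(
  plan=[
    [1, [0, 0.2, -1], [0, 0, 0]],
    [1, [0, 0, -2], [0, 0, 0]],
    [1, [0, 0, -2], [0, 0, 0]],
    [1, [0, 0, -1.5], [0, 0, 0]],
    [1, [0, 0, -1], [0, 0, 0]],
  ],
)

```text
t: 24.78
tool_pos: [0.5377, 0.247, 0.1815]
eef_rot: [-0.001, 0.128, 0.992, -0.0]
contact_force: [-0.9, 0.5, -1.2]
grip_width: 0.0129
```

Request:
send_rows(
  plan=[
    [1, [0, 0, -1], [0, 0, 0]],
    [1, [0, 0, -0.7], [0, 0, 0]],
    [1, [0, 0, -0.4], [0, 0, 0]],
    [1, [0, 0, 0], [0, 0, 0]],
    [1, [0, 0, 0], [0, 0, 0]],
  ],
)

```text
t: 25.4
tool_pos: [0.5384, 0.2473, 0.1621]
eef_rot: [0.0, 0.128, 0.992, 0.0]
contact_force: [-0.6, -0.3, -3.1]
grip_width: 0.0131
```

```bash
python3 tier.py 6 | grep -v zhist;  python3 - <<'E'
from h import *
for k in("tee_offcut","dowel_offcut"):
    print(k,[(round(q["p"],2),np.round(np.array(q["at"])*[384,512])) for q in optics.look_for("top",k)[:2]])
a=cv2.imread('pics/top6.png')[120:310,100:420];b=cv2.imread('pics/side6.png')[180:320,180:390]
cv2.imwrite('pics/v7.png',np.vstack([cv2.resize(a,(480,285),interpolation=cv2.INTER_CUBIC),cv2.resize(b,(480,315),interpolation=cv2.INTER_CUBIC)]))
E
```

```text
t 25.4 pos [0.5384 0.2473 0.1621] yaw x 165.3 level-fix rotvec [-0.     0.001  0.   ] q [ 0.31  0.44 -0.16  0.96  0.    0.56] F [-0.6 -0.3 -3.1] w 0.0131
side rim 512 [ 0.5385  0.2458  0.1227  0.1627 75.6281] z [0.145 0.153 0.157]
side bar 271 [5.3670e-01 2.5080e-01 3.2700e-02 1.5650e-01 8.0764e+01] z [0.185 0.197 0.2  ]
side all 2227 [ 0.5381  0.246   0.124   0.1624 74.9694] z [0.114 0.124 0.155]
side stacklo 757 [ 0.535   0.2492  0.1182  0.1593 75.1966] z [0.058 0.07  0.077]
top rim 67 [ 0.5403  0.1986  0.175   0.0711 12.018 ] z [0.146 0.153 0.158]
top bar 36 [5.95900e-01 2.30800e-01 1.41000e-02 3.10000e-02 7.80609e+01] z [0.187 0.195 0.202]
top all 470 [0.5377 0.2064 0.178  0.0809 8.3313] z [0.114 0.122 0.154]
top stacklo 50 [5.20200e-01 1.92100e-01 1.78000e-02 1.52200e-01 6.99937e+01] z [0.064 0.07  0.076]
tee_offcut []
dowel_offcut [(0.56, array([218., 252.])), (0.55, array([172., 253.]))]
```

View pics/v7.png

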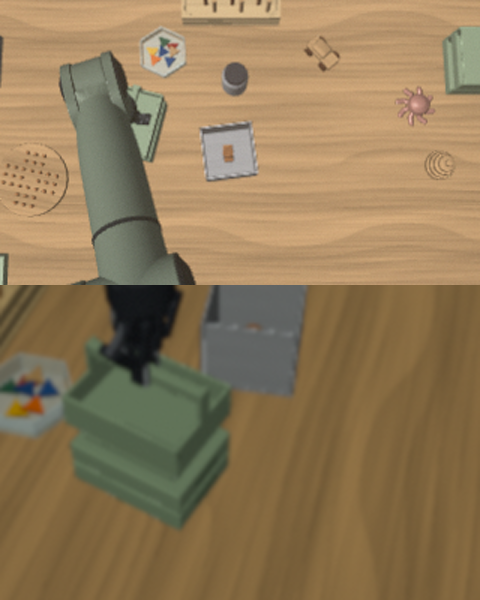

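The tier is within about 1 mm in xy, and its underside is about 24 mm above the deck. I'll lower another 9 mm to reach 15 mm and let it settle.

Request:
send_rows(
  plan=[
    [1, [-0.1, 0, -0.3], [0, 0, 0]],
    [1, [0, 0, -0.3], [0, 0, 0]],
    [1, [0, 0, -0.3], [0, 0, 0]],
    [1, [0, 0, 0], [0, 0, 0]],
    [1, [0, 0, 0], [0, 0, 0]],
  ],
)

```text
t: 26.22
tool_pos: [0.5371, 0.2472, 0.1527]
eef_rot: [-0.0, 0.128, 0.992, 0.0]
contact_force: [0.3, -0.5, -2.8]
grip_width: 0.0127
```

Request:
send_rows(
  plan=[
    [1, [0, 0, 0], [0, 0, 0]],
    [1, [0, 0, 0], [0, 0, 0]],
    [1, [0, 0, 0], [0, 0, 0]],
    [1, [0, 0, 0], [0, 0, 0]],
    [1, [0, 0, 0], [0, 0, 0]],
  ],
)

```text
t: 26.85
tool_pos: [0.5371, 0.2472, 0.1527]
eef_rot: [-0.0, 0.128, 0.992, 0.0]
contact_force: [-0.2, 0.6, -2.7]
grip_width: 0.0128
```

```bash
python3 tier.py 8 | grep -v zhist
```

```text
t 26.85 pos [0.5371 0.2472 0.1527] yaw x 165.3 level-fix rotvec [-0. -0. -0.] q [ 0.31  0.45 -0.18  0.94  0.    0.56] F [-0.2  0.6 -2.7] w 0.0128
side rim 488 [ 0.5358  0.2454  0.1242  0.1595 75.2254] z [0.136 0.143 0.148]
side bar 270 [5.35200e-01 2.46300e-01 3.68000e-02 1.57000e-01 8.21031e+01] z [0.176 0.187 0.191]
side all 2198 [ 0.5362  0.2455  0.1241  0.1611 75.5267] z [0.104 0.115 0.146]
side stacklo 620 [ 0.5354  0.2487  0.1178  0.1582 75.5546] z [0.057 0.069 0.073]
top rim 68 [ 0.5387  0.1972  0.1773  0.0722 10.7716] z [0.138 0.144 0.149]
top bar 36 [5.9420e-01 2.3070e-01 1.4600e-02 3.5100e-02 7.8859e+01] z [0.179 0.186 0.193]
top all 450 [ 0.5343  0.2306  0.0901  0.1608 75.4067] z [0.106 0.112 0.145]
top stacklo 22 [5.04000e-01 1.95000e-01 2.90000e-03 1.15200e-01 7.54013e+01] z [0.064 0.067 0.074]
```

Centre, yaw and height all fit: underside about 0.094–0.095 m, level and at rest. I'm handing it in.

```bash
python3 -c "
from h import *
print(env.job_done())"
```

```text
the job is handed in; nothing more can be done
None
```

Both offcuts are in the bin, and the tier is held at rest over the stack. I handed the job in at about 27 s of the 69 s allowed; it reported no verdict.

**Last checks, mostly from the side camera:**

| Check | Measured | Allowed |
|---|---|---|
| Tier centre from stack centre | about 1 mm | 10 mm |
| Long sides parallel | within about 1° | 0.1 rad (5.7°) |
| Tool tilt (tier looked level too) | under 0.001 rad | 0.1 rad |
| Underside above the deck | about 15 mm | 4 to 30 mm |

The wrist still read about 2.7 N of downward pull, roughly what a hanging tier should give, so it isn't resting on the stack. In the last picture I viewed, taken just before the final 9 mm of lowering, the canister and toys looked undisturbed; I didn't measure them again.

**What failed or disagreed:**
- **Half turn:** the last joint reached its range limit on the way to the stack, so I turned the gripper half round.
- **First grasp:** it missed because the fingertips were really about 24 mm higher than the reported tool position implied. I measured this in the side picture and grasped lower from then on.
- **Offcuts:** in the last look the detector no longer found the tee. The dowel probably stands on top of it in the bin, hiding it.
- **Top camera:** its view of the tier was mostly blocked by the arm, so its fits for the centre weren't usable at the end; its heights agreed.

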